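# Let one carton through the push-push lane stop

### The job

In the packing lane, slide the front carton (the one nearest the stop) along its runners past the stop and up to the end fence, then leave the push-push stop in the lane standing up behind it. Nobody knows whether the stop was left up or latched down, so feel it first, and feel it again after each click; do not lift or tip the carton. Leave the second carton waiting where it is and do not disturb the tape roll and the knife beside the lane.

Things in the scene. Friction and masses are not known exactly. Their poses are not given: they have to be found in the camera images.
- lane: Fixed metal lane, 96 mm wide (its x), long from y = -280 to +262 mm; cartons travel to its +y. Origin on the table on its centre line, z up. Two 6 mm wide runners at x = +-29 mm; their tops, where cartons ride, are 24 mm above the table. Side lips: inner faces at x = +-36 mm, tops at 30 mm. Between the runners the floor is at 8 mm. The stop's axis is at x = 0, y = +30 mm.
- fence (a point): Middle of the top edge of the inner face of the end fence, an upright plate across the lane at its +y end (lane y = +250 mm), 50 mm above the table.
- stop_a_top (a point): One of two alike push-push stops: centre of the flat top of its black sprung post, 40 mm across (about 4 N to start it, 9 N at the bottom). Standing up: top 37 mm above the table, blocks the lane. Latched down: 21 mm, cartons pass over. Each full press to the firm end (top at 16 mm), then let rise freely, swaps the state; a shorter one does not. Press below 20 N, slower than 0.1 m/s.
- stop_b_top (a point): The same point of the other stop. Of the two, one sits in the lane (at lane x = 0, y = +30 mm) and is the one that matters; the other is a spare on the table, about 120 mm to the lane's +x side. Which is which varies, and so does the state in which the one in the lane starts.
- carton_front: Front carton, brown cardboard with a tape strip, 64 mm (x) by 100 mm (y, along the lane) by 45 mm high, 0.2 to 0.35 kg; origin at the centre of its underside. It starts on the runners in front of the stop, its leading face 15 to 35 mm short of the post. Can be gripped across its 64 mm width, above the lips, or pushed from behind.
- carton_back: Second carton, of the same size, waiting on the runners 15 mm or more behind the front one. Origin at the centre of its underside. Stays where it is.
- tape_roll: Bystander: brown parcel-tape roll lying flat, 100 mm across, 48 mm high, origin at the centre of its underside
- cutter: Bystander: grey plastic safety knife lying flat, 150 x 26 x 20 mm, origin at the centre of its underside
There are look-alikes about, which are no part of the job. Leave any pink look-alike of the carton_front alone.

How it is judged:
By the outcome, as a careful person would: the job done as asked, in the order asked, and still so for the second after the job is handed in, with the robot touching nothing.
It also fails if it takes over 69 s, if anything falls off the work surface, if the arm or the gripper's body presses on something with over 40 N, if the wrist force passes 120 N, or if a joint passes its speed limit or range.

### The arm

A 7-joint arm with a two-finger parallel gripper is mounted at the origin on the work surface. World frame = base frame: x ahead of the robot, y to its left, z up, the work surface at z = 0. Lengths are in mm, angles in rad, forces in N, time in s.
With the tool pointing down it reaches from about 425 to 875 mm from the base axis. Payload 4.7 kg.
Tool frame: the origin (TCP) lies on the centre line of the jaws, within the pads' length; the fingertips stand 25 mm ahead of it and the grasp point (between the pads) lies 6 mm ahead of it; y points along the fingers, x is the direction in which the jaws open and shut, and the axes are right-handed (so a half turn about y gives the same grasp; the last joint's range is limited). The gripper opens to 85 mm and grips with 20 to 120 N. Pads are 22 mm wide; open, the fingers measure 114 mm over their backs; the gripper's body (76 mm by 85 mm) begins 54 mm behind the grasp point. The pads swing forward as they close: fully open they stand 13 mm farther back than shut.
Start: joints at [-1.241, 0.321, -0.07, 1.45, 0.023, 1.371, -0.057], TCP at [201.9, 617.866, 256.349] pointing down, gripper open.
Joint ranges: [-2.86, 2.86], [-0.3, 2.09], [-1.38, 1.24], [0.06, 2.45], [-1.56, 4.7], [0.09, 2.05], [-2.69, 2.69]. Speed limits (rad/s): [2.57, 2.57, 3.14, 3.14, 3.14, 3.14, 3.14].

### API

Orientations are given as a unit quaternion [x, y, z, w].
In Python, from bench import sensors, imaging, order gives the robot as it stands.
- The arm moves only by the shell command python3 -m jog 'ROWS' [OPENING]. ROWS is JSON, one flat list of numbers, 4 for each row, row after row: the shift along the tool's x, y, z in m, then the turn about the tool's y in degrees. A call has 1 to 10 rows; each row shifts and turns the commanded pose from where the row before left it, along the tool's axes as they then stand; what a row does not reach is not made up. A row lasts 1/8 s, in which the tool goes at most 62.5 mm and 10.7 degrees, less where a joint would pass 70% of its speed; a pose out of reach is approached as far as the arm can. A call is refused whole if a number of a shift passes 0.0625 or a number of a turn 10.7, either way. A call with a gripper value outside its range is refused whole. OPENING is the opening in per cent of the stroke, from 0 (shut) to 100 (fully open), set as the call begins (- or left out, the last holds). The fingers move at their own pace and stop on an object; the grip force is fixed at half the most. Time passes only in rows, so rows that do not move let the fingers close. It gives the time, the measured TCP pose, the force and the opening at its end, in the units of the state.
- sensors.observe(): the state, without advancing time (a new reading comes with each control period).
- imaging.grab_frame(name): name is "scene" or "top"; returns a dict with "pixels" (420x560x3 uint8, red, green, blue), "K" (3x3 intrinsics, pixels), "extrinsics" (4x4, takes a point from world to camera coordinates). Camera axes: x right, y up, looking along -z (the intrinsics and any distortion apply to the point x, -y, -z); pixel columns grow to the right and rows downward; lengths in mm; the calibration is good to about 2 mm. A picture is of the moment at which its call begins. There is no depth.
- order.close_job(): hands the job in, once; it reports no verdict.
The state is a dict: "clock": time; "joints": joint angles; "qd": joint speeds; "joint_efforts": joint torques, N m; "tcp_pos": TCP position; "orientation": TCP orientation; "contact_force": force on the tool from outside, world axes, zero at the start; "moment": the same for the moment, N m; "opening": finger opening in mm.
Only numpy, scipy, OpenCV 4.12 (cv2) and the standard library are available. Lean on these libraries where they do the work, as an engineer would, in place of code of your own. Each camera call takes 0.05 s, during which the arm holds its last target. There are 200 camera calls.

## Working session

There is one attempt and no reset: what is moved stays moved. The work goes in short steps, Python scripts to look and compute and a shell command to move; the robot and the scene stay as the last step left them, time stands still between calls to the robot, and variables do not carry over. Pictures are saved under pics/ and viewed, about 8 in all and at most 12, crops included, and the job is handed in when it is done.

```bash
mkdir -p pics; ls; cat > h.py <<'E'
import numpy as np,cv2
from bench import sensors,imaging,order
from scipy.spatial.transform import Rotation as R
def grab(n,f):
    d=imaging.grab_frame(n); np.savez(f'pics/{f}.npz',**{k:np.array(v) for k,v in d.items()})
    cv2.imwrite(f'pics/{f}.png',d['pixels'][:,:,::-1]); return d
def load(f): return np.load(f'pics/{f}.npz',allow_pickle=True)
def crop(f,u0,v0,u1,v1,s):
    im=cv2.imread(f'pics/{f}.png')[v0:v1,u0:u1]; cv2.imwrite(f'pics/{f}_c{u0}_{v0}.png',cv2.resize(im,None,fx=s,fy=s,interpolation=cv2.INTER_CUBIC))
def at(d,u,v,z):
    K,E=d['K'],d['extrinsics']; r=np.linalg.inv(K)@[u,v,1]; r=E[:3,:3].T@np.array([r[0],-r[1],-r[2]])
    c=-E[:3,:3].T@E[:3,3]; return c+r*(z-c[2])/r[2]
def proj(d,p):
    q=d['extrinsics']@np.append(p,1); a=d['K']@[q[0],-q[1],-q[2]]; return a[:2]/a[2]
E
python3 - <<'E'
from h import *
a=grab('top','t0');b=grab('scene','s0')
print([k for k in a],a['K'],a['extrinsics'],b['extrinsics']); s=sensors.observe();print(s)
print(R.from_quat(s['orientation']).as_matrix().round(3))
im=np.hstack([cv2.imread('pics/t0.png'),cv2.imread('pics/s0.png')]);
E
```

```text
pics
['pixels', 'K', 'extrinsics'] [[530.33970132   0.         275.02666841]
 [  0.         530.33970132 209.55018845]
 [  0.           0.           1.        ]] [[ 1.96949879e-02 -9.99738485e-01  1.16219184e-02 -1.83658865e+01]
 [ 9.93781479e-01  2.08491561e-02  1.09378629e-01 -5.76447471e+02]
 [-1.09592332e-01  9.39543648e-03  9.93932214e-01 -1.23149800e+03]
 [ 0.00000000e+00  0.00000000e+00  0.00000000e+00  1.00000000e+00]] [[-8.70202666e-01  4.92686044e-01  2.78963124e-03  4.85936375e+02]
 [-2.65382015e-01 -4.73484225e-01  8.39872059e-01  1.01502730e+02]
 [ 4.15114089e-01  7.30118587e-01  5.42777250e-01 -1.36610394e+03]
 [ 0.00000000e+00  0.00000000e+00  0.00000000e+00  1.00000000e+00]]
{'clock': 0.1, 'joints': array([-1.24090216,  0.32172186, -0.07007031,  1.45157339,  0.02259423,
        1.37080972, -0.0568961 ]), 'qd': array([ 2.37202199e-03, -2.89699619e-03, -2.02620714e-04, -3.23664475e-03,
       -4.75639937e-04,  1.32217221e-03,  5.48291728e-05]), 'joint_efforts': array([-3.13133169e-04, -4.94879687e+01, -3.84048549e-01, -3.15211058e+01,
        1.29281820e-02,  7.47122947e-03,  9.66227333e-06]), 'tcp_pos': array([201.78174051, 617.4128547 , 255.3400407 ]), 'orientation': array([ 0.57278185,  0.41469034, -0.41563763, -0.57201244]), 'contact_force': array([ 1.03259172, -0.65605782, -0.48286934]), 'moment': array([ 0.01090019, -0.00721262, -0.01915647]), 'opening': 85.53165491967381}
[[ 0.311 -0.    -0.951]
 [ 0.951 -0.002  0.311]
 [-0.002 -1.    -0.   ]]
```

View pics/t0.png

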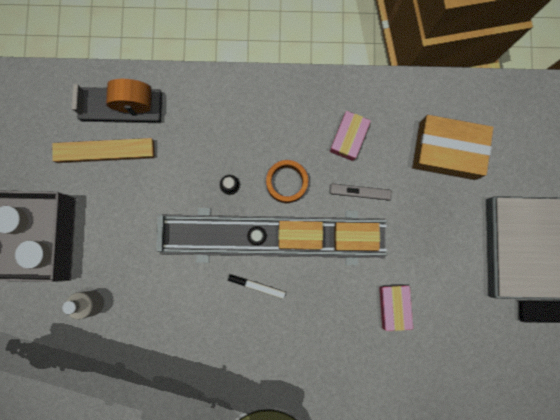

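View pics/s0.png

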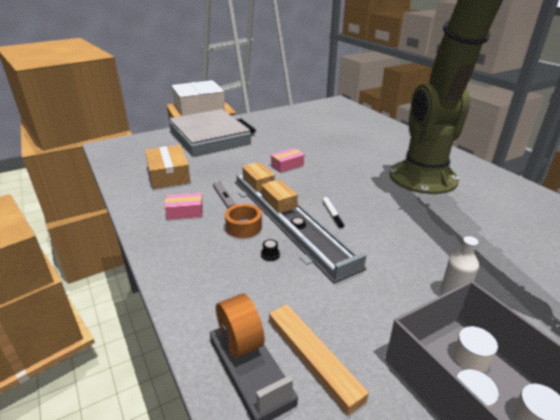

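Top view: lane from (163,235) at the fence to (386,237). The front carton is at (301,235), the back carton at (357,237), the lane stop at (257,235), the spare at (229,184), the tape roll at (288,181) and the knife at (361,191). Look-alikes for the carton are the pink boxes at (350,136) and (397,307), the large parcel at (455,147) and the back carton. I choose (301,235): it is brown, on the runners and nearest the stop. Close crop to check.

```bash
python3 - <<'E'
from h import *
crop('t0',150,195,400,270,3.2); crop('s0',225,150,375,285,5)
a=cv2.imread('pics/t0_c150_195.png');b=cv2.imread('pics/s0_c225_150.png')
b=cv2.resize(b[:, :],(400,360)); c=np.zeros((600,800,3),np.uint8); c[:240]=a; c[240:,:400]=b
s=cv2.resize(cv2.imread('pics/t0.png')[165:260,215:320],(398,360),interpolation=cv2.INTER_CUBIC); c[240:,402:]=s
cv2.imwrite('pics/c1.png',c)
E
```

```text
(no output)
```

View pics/c1.png

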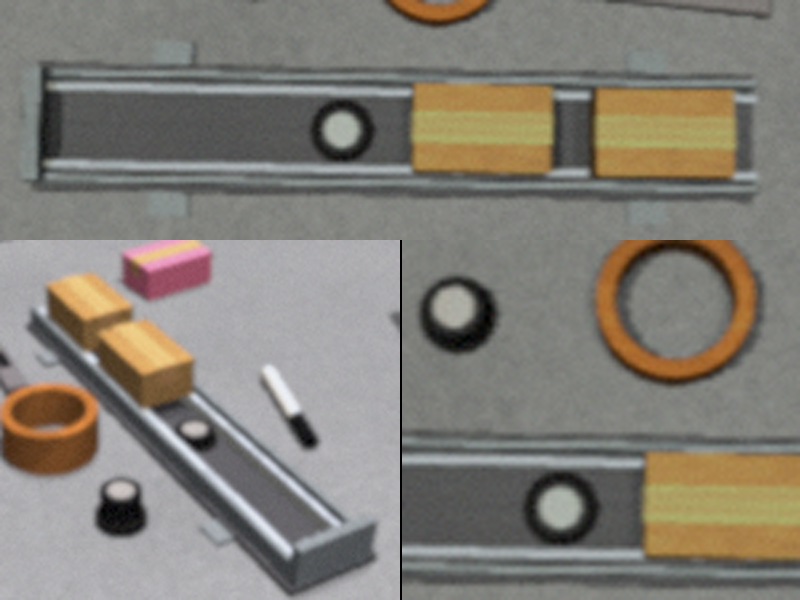

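```bash
python3 - <<'E'
from h import *
d=load('t0'); P=lambda x,y,z: at(d,150+(x+.5)/3.2-.5,195+(y+.5)/3.2-.5,z)
u1,u2,l1,l2=P(60,88.5,24),P(750,98,24),P(60,163,24),P(750,176,24)
c1,c2=(u1+l1)/2,(u2+l2)/2
ydir=(c1-c2)[:2];ydir/=np.linalg.norm(ydir);xd=np.array([ydir[1],-ydir[0]])
print('sep',np.linalg.norm(u1-l1),np.linalg.norm(u2-l2),'ydir',ydir,np.degrees(np.arctan2(ydir[1],ydir[0])))
end=P(756,137,24);fen=P(42,124,50);
print('end',end,'fence',fen,'len',(fen-end)[:2]@ydir,'exp 530')
for z in(21,37):
    s=P(342,130,z);print('stop',z,s,(s-end)[:2]@ydir-280,(s-fen)[:2]@ydir+250,(s-c2)[:2]@xd)
o=s[:2]
for n,pts in dict(f=[(413,84),(553,87),(553,173),(412,171)],b=[(595,89),(735,89),(735,177),(595,177)]).items():
    q=[P(*p,69) for p in pts]; m=np.mean(q,0);print(n,m,[np.linalg.norm(q[i]-q[i-1]).round(1) for i in range(4)],'lane y vs fence',(m-fen)[:2]@ydir+250,'vs end',(m-end)[:2]@ydir-280,(m-c2)[:2]@xd)
# scene view prediction of stop top
sc=load('s0'); off=[ (225,150)]
for z in(21,37): print(z,[proj(sc,[*P(342,130,z)[:2],z])])
S=lambda u,v:(225+u/400*150,150+(v-240)/360*135)
print('seen scene',S(195,429),'fence corners scene',S(293,550),S(372,520))
t=sensors.observe(); Rm=R.from_quat(t['orientation']).as_matrix();print('tool x angle',np.degrees(np.arctan2(Rm[1,0],Rm[0,0])),t['tcp_pos'])
E
```

```text
sep 55.45115402173267 58.24945165028844 ydir [-0.00410151  0.99999159] 90.23499995941494
end [ 516.0340344  -272.84012357   24.        ] fence [513.29289141 253.91790504  50.        ] len 526.7648407549945 exp 530
stop 21 [515.1391548   36.21045133  21.        ] 29.051645760348663 32.286805005354296 0.372293968679004
stop 37 [514.16778356  35.81897538  37.        ] 28.664157194013796 31.89931643901943 -0.6006747446699199
f [515.27515645 -66.08916112  69.        ] [np.float64(62.6), np.float64(101.0), np.float64(61.9), np.float64(101.1)] lane y vs fence -70.01250478920127 vs end -73.24766403420688 0.08871143184301844
b [ 514.89753105 -197.33613977   69.        ] [np.float64(63.3), np.float64(101.2), np.float64(63.4), np.float64(100.6)] lane y vs fence -201.25683065238877 vs end -204.49198989739438 -0.8272217928501112
21 [array([298.23856647, 219.95871234])]
37 [array([298.6426025 , 214.93175483])]
seen scene (298.125, 220.875) fence corners scene (334.875, 266.25) (364.5, 255.0)
tool x angle 71.90731797614337 [201.78174051 617.4128547  255.3400407 ]
```

```bash
python3 -m jog '[0,0,0,10.24, 0,0,0,10.24, 0,0,0,10.24, 0,0,0,10.24, 0,0,0,10.24, 0,0,0,10.24, 0,0,0,10.24]' 0; python3 -m jog '[0.026,0,-0.0485,0, 0.026,0,-0.0485,0, 0.026,0,-0.0485,0, 0.026,0,-0.0485,0, 0.026,0,-0.0485,0, 0.026,0,-0.0485,0, 0.026,0,-0.0485,0, 0.026,0,-0.0485,0, 0.026,0,-0.0485,0, 0.026,0,-0.0485,0]'
python3 -c "
from h import *
s=sensors.observe();print(s['tcp_pos'],R.from_quat(s['orientation']).as_matrix().round(4),s['joints'])"
```

```text
clock: 0.98
tcp_pos: [201.8, 617.6, 255.7]
orientation: [0.707, -0.001, 0.001, -0.707]
contact_force: [-0.4, -0.5, -0.0]
opening: 0.1
clock: 2.22
tcp_pos: [464.2, 132.2, 256.2]
orientation: [-0.707, -0.001, 0.001, 0.707]
contact_force: [0.8, 0.5, -0.3]
opening: 0.1
[464.1864158  132.21456627 256.18422475] [[ 1.0e+00 -0.0e+00 -4.2e-03]
 [ 4.2e-03  5.0e-04  1.0e+00]
 [-0.0e+00 -1.0e+00  5.0e-04]] [-0.87909417 -0.05986791  0.5306201   1.8687151   0.03075984  1.32448319
 -0.35256921]
```

```bash
python3 -m jog '[0.0255,0,-0.048,0, 0.0255,0,-0.048,0, 0,0,0,0, 0,0.045,0,0, 0,0.045,0,0, 0,0.045,0,0, 0,0.040,0,0, 0,0,0,0, 0,0,0,0]'; python3 -m jog '[0,0.004,0,0, 0,0.004,0,0, 0,0,0,0]'; python3 -m jog '[0,0.004,0,0, 0,0.004,0,0, 0,0,0,0]'
```

```text
clock: 3.35
tcp_pos: [516.0, 38.6, 82.6]
orientation: [-0.707, -0.002, 0.001, 0.707]
contact_force: [-0.4, 1.8, 0.5]
opening: -0.1
clock: 3.72
tcp_pos: [515.2, 38.2, 73.5]
orientation: [-0.707, -0.002, 0.001, 0.707]
contact_force: [0.5, 0.5, -0.6]
opening: 0.2
clock: 4.1
tcp_pos: [514.8, 38.0, 64.8]
orientation: [0.707, 0.001, -0.002, -0.707]
contact_force: [-1.2, -1.1, 0.2]
opening: -0.0
```

```bash
python3 - <<'E'
from h import *
grab('scene','s1');crop('s1',235,130,375,235,5)
E
python3 -m jog '[0,0.002,-0.002,0, 0,0.002,0,0, 0,0,0,0]'; python3 -m jog '[0,0.002,0,0, 0,0.001,0,0, 0,0,0,0]'
```

```text
clock: 4.53
tcp_pos: [515.1, 36.0, 61.2]
orientation: [0.707, 0.001, -0.001, -0.707]
contact_force: [-0.1, 0.1, -0.3]
opening: 0.1
clock: 4.9
tcp_pos: [515.1, 36.1, 58.2]
orientation: [-0.707, -0.001, 0.001, 0.707]
contact_force: [0.0, 0.5, 0.0]
opening: -0.1
```

View pics/s1_c235_130.png

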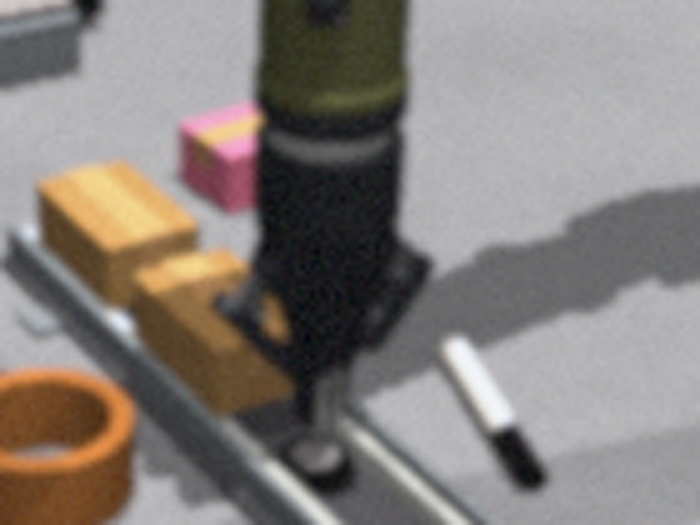

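The fingertip (crop ~325,430) stands over the stop top (320,455), clear of the cartons. At tip height 33 mm there is no contact, so the stop is not up. I keep feeling down for the latched height.

```bash
python3 -m jog '[0,0.003,0,0, 0,0.003,0,0, 0,0.002,0,0, 0,0,0,0]'; python3 -m jog '[0,0.002,0,0, 0,0,0,0]'; python3 -m jog '[0,0.001,0,0, 0,0,0,0]';python3 -m jog '[0,0.001,0,0, 0,0,0,0]'
```

```text
clock: 5.4
tcp_pos: [515.0, 36.1, 50.1]
orientation: [0.707, 0.001, -0.002, -0.707]
contact_force: [0.2, 0.4, -0.6]
opening: -0.1
clock: 5.65
tcp_pos: [515.2, 36.1, 48.2]
orientation: [-0.707, -0.001, 0.001, 0.707]
contact_force: [0.3, 0.3, 0.8]
opening: 0.1
clock: 5.9
tcp_pos: [515.2, 36.1, 47.3]
orientation: [-0.707, -0.001, 0.001, 0.707]
contact_force: [0.6, 0.0, -0.3]
opening: 0.1
clock: 6.15
tcp_pos: [515.2, 36.1, 46.3]
orientation: [-0.707, -0.001, 0.001, 0.707]
contact_force: [-0.3, -0.4, -0.6]
opening: -0.0
```

```bash
python3 -m jog '[0,0.001,0,0, 0,0,0,0]'; python3 -m jog '[0,0.001,0,0, 0,0,0,0]'
```

```text
clock: 6.4
tcp_pos: [515.3, 36.1, 45.5]
orientation: [-0.707, -0.001, 0.001, 0.707]
contact_force: [-1.4, -0.1, 2.9]
opening: -0.3
clock: 6.65
tcp_pos: [515.3, 36.1, 44.5]
orientation: [-0.707, -0.001, 0.001, 0.707]
contact_force: [-1.1, 0.4, 3.8]
opening: -0.2
```

The latched post is felt at tip height ~20.5 mm, so the stop is DOWN and the carton can pass. Next I back off without clicking and go to the carton.

```bash
python3 -m jog '[0,-0.008,0,0, 0,-0.030,0,0, 0,-0.030,0,0, 0,-0.020,0,0, 0,0,-0.034,0, 0,0,-0.034,0, 0,0,-0.034,0, 0,0,0,0, 0,0,0,0]' 100
python3 -c "
from h import *
d=grab('top','t1');crop('t1',220,190,400,280,4.4)"
```

```text
clock: 7.78
tcp_pos: [515.6, -65.2, 132.4]
orientation: [-0.707, -0.002, 0.001, 0.707]
contact_force: [0.7, 0.3, 1.2]
opening: 85.9
```

```bash
python3 -m jog '[0,0.030,0,0, 0,0.025,0,0, 0,0,0,0, 0,0,0,0]';python3 -m jog '[0,0.015,0,0, 0,0.007,0,0, 0,0,0,0]'; python3 -c "
from h import *
d=grab('scene','s2');crop('s2',215,110,335,230,5)"
```

```text
clock: 8.32
tcp_pos: [516.3, -65.3, 78.1]
orientation: [-0.707, -0.002, 0.001, 0.707]
contact_force: [0.3, 0.8, 0.1]
opening: 85.5
clock: 8.7
tcp_pos: [515.0, -65.9, 54.6]
orientation: [0.707, 0.001, -0.002, -0.707]
contact_force: [-0.1, -0.3, 0.5]
opening: 85.2
```

View pics/s2_c215_110.png

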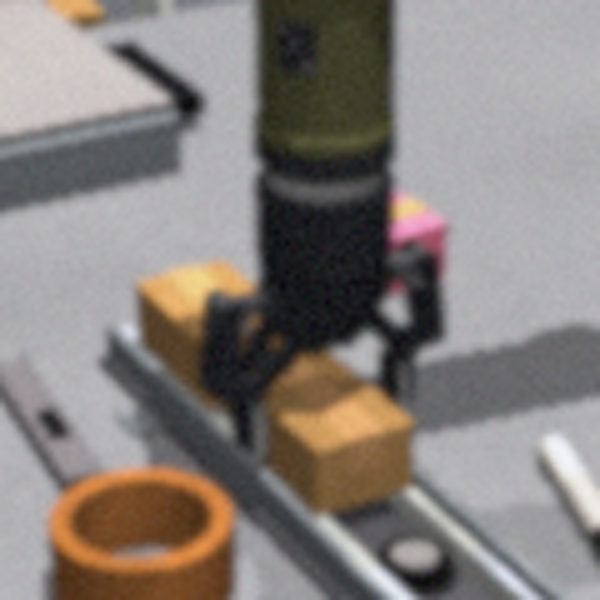

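The picture shows both fingers straddling the front carton, (245,440) and (395,380), above the lips; the stop is low at (415,555). I'll close.

```bash
python3 -m jog '[0,0,0,0, 0,0,0,0, 0,0,0,0, 0,0,0,0]' 0; python3 -m jog '[0,0,0.010,0, 0,0,0.020,0, 0,0,0.020,0, 0,0,0.010,0, 0,0,0,0]'
```

```text
clock: 9.25
tcp_pos: [516.4, -66.0, 56.0]
orientation: [-0.707, -0.002, 0.001, 0.707]
contact_force: [0.9, 0.0, 5.9]
opening: 63.2
clock: 9.88
tcp_pos: [516.0, -5.0, 56.0]
orientation: [-0.707, -0.002, 0.001, 0.707]
contact_force: [-0.6, 0.1, 6.1]
opening: 63.0
```

```bash
python3 -m jog '[0,0,0.010,0, 0,0,0.020,0, 0,0,0.020,0, 0,0,0.020,0, 0,0,0.020,0, 0,0,0.010,0, 0,0,0,0]';python3 -m jog '[0,0,0.010,0, 0,0,0.020,0, 0,0,0.020,0, 0,0,0.020,0, 0,0,0.016,0, 0,0,0.005,0, 0,0,0,0]'
```

```text
clock: 10.75
tcp_pos: [515.6, 95.0, 56.0]
orientation: [-0.707, -0.002, 0.001, 0.707]
contact_force: [-0.3, 1.0, 6.6]
opening: 63.3
clock: 11.62
tcp_pos: [515.2, 185.0, 56.0]
orientation: [0.707, 0.002, -0.001, -0.707]
contact_force: [0.0, -2.1, 6.7]
opening: 63.2
```

```bash
python3 -m jog '[0,0,0.005,0, 0,0,0.005,0, 0,0,0.004,0, 0,0,0,0]';for i in 1 2 3 ; do python3 -m jog '[0,0,0.001,0, 0,0,0,0]'|grep -v or; done
```

```text
clock: 12.12
tcp_pos: [515.2, 198.1, 56.0]
orientation: [0.707, 0.001, -0.001, -0.707]
contact_force: [-0.3, -3.8, 7.9]
opening: 63.0
clock: 12.38
tcp_pos: [515.2, 198.4, 56.0]
opening: 63.2
clock: 12.62
tcp_pos: [515.2, 199.4, 56.0]
opening: 63.4
clock: 12.88
tcp_pos: [515.2, 200.3, 56.0]
opening: 63.7
```

```bash
python3 -c "
from h import *
print(sensors.observe()['contact_force'],sensors.observe()['tcp_pos'])
d=grab('top','t2')";python3 -m jog '[0,0,0.001,0, 0,0,0,0]'; python3 -m jog '[0,0,0.001,0, 0,0,0,0]'
```

```text
[-0.72323367 -5.02085702  7.08043006] [515.24278722 200.33698225  55.98583679]
clock: 13.18
tcp_pos: [515.2, 201.4, 56.0]
orientation: [0.708, 0.001, -0.001, -0.707]
contact_force: [0.4, -5.2, 8.3]
opening: 63.4
clock: 13.42
tcp_pos: [515.2, 202.3, 56.0]
orientation: [0.708, 0.001, -0.001, -0.706]
contact_force: [-0.3, -4.8, 8.4]
opening: 63.6
```

```bash
for i in 1 2 3 4; do python3 -m jog '[0,0,0.001,0, 0,0,0,0]'|grep -E "tcp|force"; done
```

```text
tcp_pos: [515.2, 203.3, 56.0]
contact_force: [-0.1, -5.7, 7.6]
tcp_pos: [515.2, 204.3, 56.0]
contact_force: [0.5, -5.0, 8.4]
tcp_pos: [515.2, 205.4, 56.0]
contact_force: [0.3, -5.9, 7.9]
tcp_pos: [515.3, 206.3, 56.0]
contact_force: [0.0, -5.7, 8.8]
```

```bash
python3 - <<'E'
from h import *
grab('scene','s3');grab('top','t3')
a=cv2.resize(cv2.imread('pics/s3.png')[190:290,270:390],(720,600)[:2],interpolation=cv2.INTER_CUBIC)
cv2.imwrite('pics/c3.png',a)
E
```

```text
(no output)
```

View pics/c3.png

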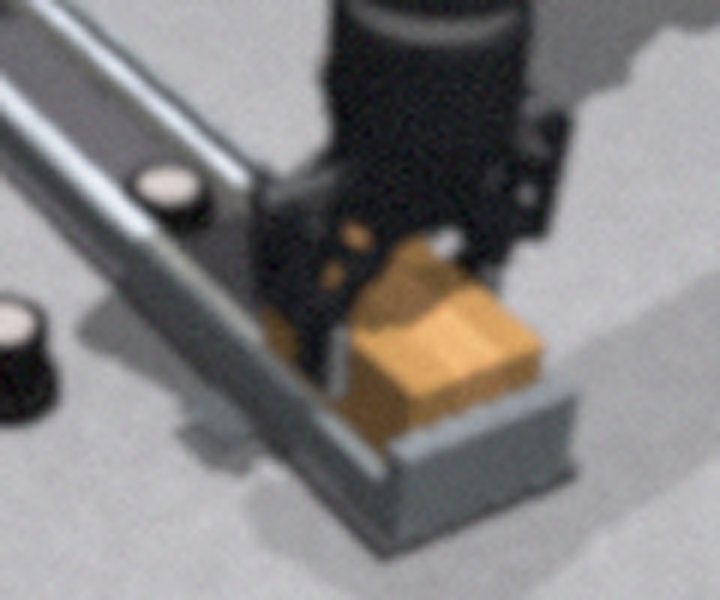

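The carton sits flat at the fence (crop 400,430), perhaps a millimetre or two short; the stop is low at (170,190). I'll nudge on until the force rises.

```bash
for i in 1 2 3; do python3 -m jog '[0,0,0.001,0, 0,0,0,0]'|grep -E "tcp|force"; done
```

```text
tcp_pos: [515.2, 206.3, 56.0]
contact_force: [0.3, -6.9, 8.8]
tcp_pos: [515.2, 206.3, 56.0]
contact_force: [-0.9, -9.9, 10.6]
tcp_pos: [515.3, 206.3, 56.0]
contact_force: [-2.4, -11.7, 11.7]
```

```bash
python3 -m jog '[0,0,-0.002,0, 0,0,0,0]'; python3 -m jog '[0,0,0,0, 0,0,0,0, 0,0,0,0, 0,0,0,0]' 100; python3 -m jog '[0,-0.025,0,0, 0,-0.030,0,0, 0,-0.030,0,0, 0,0,-0.040,0, 0,0,-0.040,0, 0,0,-0.045,0, 0,0,-0.045,0, 0,0,0,0, 0,0,0,0]'; python3 - <<'E'
from h import *
grab('top','t4');grab('scene','s4')
a=cv2.resize(cv2.imread('pics/t4.png')[200:270,155:275],(800,467),interpolation=cv2.INTER_CUBIC)
cv2.imwrite('pics/c4.png',a)
E
```

```text
clock: 15.52
tcp_pos: [515.2, 206.3, 56.0]
orientation: [0.708, 0.001, -0.001, -0.706]
contact_force: [-0.6, -7.2, 9.3]
opening: 62.9
clock: 16.02
tcp_pos: [514.3, 209.4, 55.1]
orientation: [0.707, 0.001, -0.002, -0.707]
contact_force: [0.3, -0.1, -0.7]
opening: 85.7
clock: 17.15
tcp_pos: [515.2, 39.8, 140.3]
orientation: [-0.707, -0.001, 0.001, 0.707]
contact_force: [0.7, 0.6, 0.3]
opening: 85.9
```

View pics/c4.png

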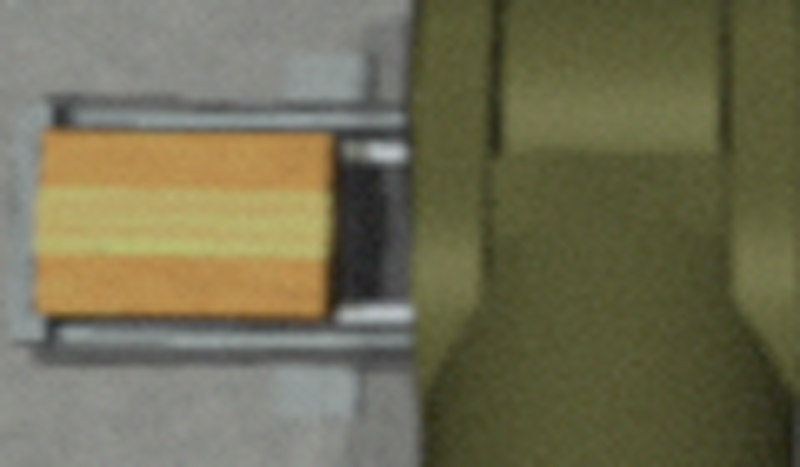

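The carton is square and its top edge meets the fence (crop x≈38). Now I'll press the stop.

```bash
python3 -m jog '[0,0.02,-0.004,0, 0,0.03,0,0, 0,0.025,0,0, 0,0,0,0, 0,0,0,0]' 0;  python3 -m jog '[0,0.008,0,0, 0,0.008,0,0, 0,0.004,0,0, 0,0,0,0]'; for i in 1 2 3; do python3 -m jog '[0,0.001,0,0, 0,0,0,0]'|grep -E "tcp|force"; done
```

```text
clock: 17.88
tcp_pos: [515.8, 35.8, 66.1]
orientation: [-0.707, -0.002, 0.001, 0.707]
contact_force: [-0.1, -0.5, 0.7]
opening: 0.2
clock: 18.38
tcp_pos: [515.0, 35.2, 45.2]
orientation: [-0.707, -0.001, 0.002, 0.707]
contact_force: [-1.8, 0.7, 3.2]
opening: -0.1
tcp_pos: [515.0, 35.2, 44.5]
contact_force: [-2.9, 0.0, 3.9]
tcp_pos: [515.0, 35.2, 43.4]
contact_force: [-2.5, 0.7, 5.4]
tcp_pos: [515.0, 35.2, 42.3]
contact_force: [-3.3, 0.2, 5.0]
```

```bash
for i in 1 2 3; do python3 -m jog '[0,0.001,0,0, 0,0,0,0]'|grep -E "tcp|force"; done
```

```text
tcp_pos: [515.1, 35.2, 41.7]
contact_force: [-5.6, -0.0, 10.0]
tcp_pos: [515.1, 35.2, 40.9]
contact_force: [-4.8, -0.2, 10.0]
tcp_pos: [515.1, 35.2, 40.0]
contact_force: [-6.0, -0.4, 12.0]
```

```bash
python3 -m jog '[0,0.001,0,0, 0,0,0,0]'|grep -E "tcp|force";python3 -m jog '[0,0,0,0]'|grep -E "tcp|force"
```

```text
tcp_pos: [515.1, 35.2, 39.2]
contact_force: [-6.5, 0.3, 14.8]
tcp_pos: [515.1, 35.2, 39.3]
contact_force: [-6.2, 1.2, 13.7]
```

```bash
python3 -m jog '[0,-0.010,0,0, 0,-0.015,0,0, 0,-0.010,0,0, 0,0,0,0, 0,0,0,0]'; python3 -m jog '[0,0.005,0,0, 0,0.003,0,0, 0,0,0,0]'|grep -E "tcp|force"; for i in 1 2 3 4; do python3 -m jog '[0,0.001,0,0, 0,0,0,0]'|grep -E "tcp|force"; done
```

```text
clock: 20.88
tcp_pos: [515.1, 35.1, 73.1]
orientation: [0.707, 0.001, -0.001, -0.707]
contact_force: [0.6, -0.2, 0.7]
opening: 0.0
tcp_pos: [514.7, 34.9, 64.7]
contact_force: [0.0, -0.1, 0.8]
tcp_pos: [515.2, 35.1, 64.3]
contact_force: [0.3, -0.0, 0.0]
tcp_pos: [515.2, 35.1, 63.3]
contact_force: [-0.3, -0.4, -0.0]
tcp_pos: [515.2, 35.1, 62.3]
contact_force: [0.3, -0.3, 0.3]
tcp_pos: [515.3, 35.1, 61.3]
contact_force: [0.2, 0.4, 0.3]
```

```bash
for i in 1 2; do python3 -m jog '[0,0.001,0,0, 0,0,0,0]'|grep -E "tcp|force"; done
```

```text
tcp_pos: [515.3, 35.1, 60.4]
contact_force: [-0.8, 0.2, 1.1]
tcp_pos: [515.3, 35.1, 59.4]
contact_force: [0.1, -0.0, 1.3]
```

```bash
for i in 1 2; do python3 -m jog '[0,0.001,0,0, 0,0,0,0]'|grep -E "tcp|force"; done; python3 - <<'E'
from h import *
grab('scene','s5')
cv2.imwrite('pics/c5.png',cv2.resize(cv2.imread('pics/s5.png')[175:265,250:370],(800,600),interpolation=cv2.INTER_CUBIC))
E
```

```text
tcp_pos: [515.3, 35.1, 58.3]
contact_force: [-0.8, 0.6, 3.1]
tcp_pos: [515.3, 35.1, 57.3]
contact_force: [-0.9, -0.5, 3.0]
```

View pics/c5.png

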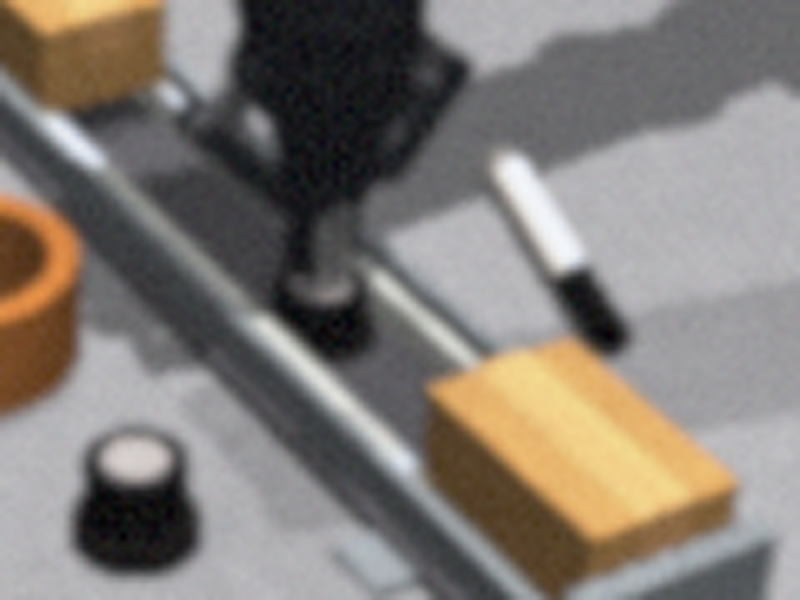

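The stop now stands up under the fingertip (crop 320,290), clearly taller than before, and it gave ~3 N at tip height ~33–35 mm. The carton is at the fence, (600,480). I'll retract and check finally.

```bash
python3 -m jog '[0,-0.010,0,0, 0,-0.030,0,0, 0,-0.040,0,0, 0,-0.040,-0.03,0, 0,-0.03,-0.04,0, 0,0,-0.05,0, 0,0,-0.05,0, 0,0,-0.05,0, 0,0,0,0, 0,0,0,0]'; python3 - <<'E'
from h import *
a=grab('top','t6');b=grab('scene','s6')
p=cv2.resize(cv2.imread('pics/t6.png')[195:270,150:400],(800,240),interpolation=cv2.INTER_CUBIC)
q=cv2.resize(cv2.imread('pics/s6.png')[165:285,225:375],(450,360),interpolation=cv2.INTER_CUBIC)
c=np.zeros((600,800,3),np.uint8);c[:240]=p;c[240:,:450]=q
cv2.imwrite('pics/c6.png',c)
for z in (21,37): print(z,proj(b,[515,36,z]))
E
```

```text
clock: 24.55
tcp_pos: [516.0, -184.3, 207.3]
orientation: [-0.707, -0.001, 0.001, 0.707]
contact_force: [0.2, 1.0, 0.6]
opening: 0.2
21 [298.24107977 219.90630924]
37 [298.41729474 215.04817139]
```

View pics/c6.png

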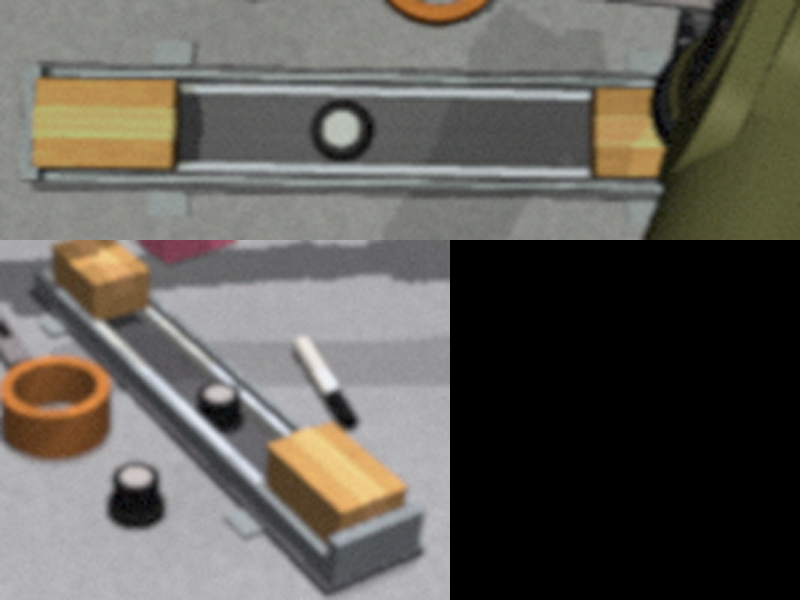

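The stop top shows at scene pixel (298,216), against 215 predicted for up and 220 for down. The carton is at the fence. The back carton's leading edge (crop 594, was 595), the tape roll and the knife look unmoved.

```bash
python3 -c "
from bench import order
print(order.close_job())"
```

```text
the job is handed in; nothing more can be done
None
```

The front carton is against the end fence, and the lane's stop is standing up behind it. I handed the job in at about 25 s on the robot clock.

1. **First feel:** there was no contact at the up height. First contact was at fingertip height about 20.5 mm, so the stop was latched down and needed no click before the carton passed.
2. **Slide:** I gripped the carton across its width and slid it level along the runners. The tool height stayed at 56.0 mm until the force rose at the fence (TCP y 206.3), where I released it.
3. **Click and second feel:** I pressed the stop once to the firm end, with about 15 N the highest reading, and let it rise freely. Feeling it again gave contact (1–3 N) at tip height about 35–32 mm.

**Last checks:** in the final pictures the stop top matches the up height (row 216, against 215 predicted for up and 220 for down). The carton sits square at the fence, and the second carton's leading edge is within a pixel of its start. The tape roll and the knife look unmoved, though by then the arm hid part of the second carton and most of the knife from the top camera.

**Disagreements:** the second contact came about 2 mm lower than the nominal 37 mm and was softer than the stated 4 N. A sideways force of about 6 N also showed while I pressed the stop.

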